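Lock the coupon return box and post a coupon

ROBOT

A 7-joint arm with a two-finger parallel gripper is mounted at the origin on the work surface. World frame = base frame: x ahead of the robot, y to its left, z up, the work surface at z = 0. Lengths are in m, angles in rad, forces in N, time in s.
With the tool pointing down it reaches from about 0.4 to 0.85 m from the base axis. Payload 4.5 kg.
Tool frame: the origin (TCP) lies midway between the tips of the shut fingers; the grasp point (between the pads) lies bot.tcp_to_grasp behind it (bot.tcp_to_grasp is the distance from the TCP to the grasp point, in m); x points along the fingers, y is the direction in which the jaws open and shut, and the axes are right-handed (so a half turn about x gives the same grasp; the last joint's range is limited). The gripper opens to 88 mm and grips with 3 to 60 N. Pads are 18 mm wide; open, the fingers measure 123 mm over their backs; the gripper's body (75 mm by 187 mm) begins 45 mm behind the grasp point.
Start: joints at [-1.262, 0.689, -0.195, 1.565, 0.157, 0.902, -0.215], TCP at [0.17, 0.602, 0.208] pointing down, gripper open.
Joint ranges: [-3.01, 3.01], [-0.46, 2.08], [-1.47, 1.51], [0.13, 2.56], [-1, 4.14], [0.04, 2.09], [-2.66, 2.66]. Speed limits (rad/s): [2.57, 2.57, 3.14, 3.14, 3.14, 3.14, 3.14].

INTERFACE

Orientations are given as a 3x3 rotation matrix whose columns are the frame's x, y, z axes.
In Python, from plant import bot gives the robot as it stands.
- The arm moves only by the tool drive_tool, never from a script. Its argument "rows" is a list of rows, each an object with "dp": the shift along the world's x, y, z in cm, a list of three; "yaw": the turn about the world's z in rad. A call has 1 to 20 rows; each row is the pose to reach, as a shift and turn from the pose commanded when the call began; what a row does not reach only later rows make up. A row lasts 1/8 s, in which the tool goes at most 62.5 mm and 10.7 degrees, less where a joint would pass 70% of its speed; a pose out of reach is approached as far as the arm can. A call with a gripper value outside its range is refused whole. "claw" is the closure, from 0 (fully open) to 1 (shut), set as the call begins (left out, the last holds). The fingers move at their own pace and stop on an object; "newtons" is the grip in N (left out, the last holds). Time passes only in rows, so rows that repeat a pose let the fingers close. It gives the time, the measured TCP pose, the force and the opening at its end, in the units of the state.
- bot.get_state(): the state, without advancing time (a new reading comes with each control period).
- bot.read_camera(name): name is "side" or "top"; returns a dict with "color" (480x640x3 uint8, red, green, blue), "mtx" (3x3 intrinsics, pixels), "view" (4x4, takes a point from world to camera coordinates). Camera axes: x right, y up, looking along -z (the intrinsics and any distortion apply to the point x, -y, -z); pixel columns grow to the right and rows downward; lengths in m; the calibration is good to about 2 mm. A picture is of the moment at which its call begins. There is no depth.
- bot.sign_off(): hands the job in, once; it reports no verdict.
Trained networks look in a picture, given as the dict that the camera call returned (one of the last four; its "shot" number tells which), for a name from the list of things; names that differ only in an ending like _2 or _b are one class to them, and where a whole thing is asked for, a point or a joint stands for the part that bears it (a point fixed in the world has none). Each returns a list of dicts, best first, with "p" (0 to 1); they miss things now and then, are a little off and sometimes report something else, mostly with a low value. They report only what shows in the picture. A call takes as long as a camera call.
- bot.silhouettes(picture, name): "region" (480x640 bool, what is visible of it) and "rect" ([left, top, right, bottom] in pixels, round what is visible of it).
The state is a dict: "time": time; "joint_pos": joint angles; "qvel": joint speeds; "tau": joint torques, N m; "tool_pos": TCP position; "orientation": TCP orientation; "contact_force": force on the tool from outside, world axes, zero at the start; "ft_torque": the same for the moment, N m; "opening": opening from 0.0 (shut) to 1.0 (fully open).
Only numpy, scipy, OpenCV 4.12 (cv2) and the standard library are available. Lean on these libraries where they do the work, as an engineer would, in place of code of your own. Each camera call takes 0.05 s, during which the arm holds its last target. There are 200 camera calls.

TASK

Lock the sample return box and put the used coupon in: swing the locking bar fully into the fork on the sloping lid, push the headed pin all the way through fork and bar until its head sits on the fork, and after that post the tall rectangular coupon from the rack through the slot so that it lies inside the locked box. Leave everything else on the bench where it is.

Things in the scene. Friction and masses are not known exactly. Their poses are not given: they have to be found in the camera images.
- box: White steel return box, fixed to the bench; 220 deep (its x, front towards the robot) x 300 wide (its y), with a lid that slopes up from about 50 high in front to 180 at the back. Origin: centre of its underside; z up. Hollow, floor 6 thick, closed on all sides except for the slot in its lid.
- fork: Dark steel fork (clevis) on the lid. Origin: centre of the hole's mouth on the upper plate's top face, 36 above the lid. z: hole axis, out of the lid, 30 degrees from vertical, leaning to the box's front; x: up the slope; y: left across the lid. Two plates 40 x 40 x 6, 12 gap, holes 14 dia. The gap is closed downhill (-x) by a web, open uphill. The bar's pivot is 120 from the hole, towards -y.
- bar (a joint): Flat steel locking bar with a holed lug (14 hole, 8 thick) at its end, turning in a plane parallel to the lid about a pivot 120 towards -y from the fork's hole. 0 rad: at its stop, lug in the fork, holes in line. Grows to 1.2 as the bar swings uphill out of the fork. Stiff (about 2 N at the knob); stays where it is left.
- knob (a point): Middle of the black cylindrical knob on the locking bar, 18 dia, 26 tall along the lid's normal, 60 from the pivot. When the bar is shut it is at fork (x 0, y -60, z +12). Axes: at joint 0 as those of the fork; it turns with the bar.
- slot: Slot in the sloping lid, 62 long (its x, up the slope) x 14 wide (its y), lid 5 thick. Origin: centre of the slot on the lid's upper face; z: out of the lid, 30 degrees from vertical, parallel to the fork's z. The slot's centre is 88 to the left (+y) and 20 uphill (+x) of the fork's hole axis; open space under it inside the box.
- pin_head (a point): Steel headed pin standing in the hole of a white block (70 x 70 x 45 high), head on the block's top. Point: centre of its round head, 24 dia x 20 tall. z: along the pin, tip to head. Shank 12 dia, 33 long below the head (tip 43 below this point), tapered over the last 6. 70 g.
- coupon_center (a point): Flat rectangular aluminium test coupon, 70 tall x 45 wide (its x) x 8 thick (its y), standing on end in a groove of a white plastic rack. Point: its centre, 35 from either end; z up along its length. The rack's groove walls (6 thick) reach to 7 below this point; rack 70 (x) x 130 (y). 68 g.
- beaker_mid (a point): Bystander, to be left alone: clear plastic beaker, 66 dia, 85 tall.
- reagent_mid (a point): Bystander, to be left alone: brown glass reagent bottle with a cap, 64 dia, 130 tall.
- tub_mid (a point): Bystander, to be left alone: pale blue open tub, 100 x 75 x 55.
- jar_mid (a point): Bystander, to be left alone: white plastic jar, 52 dia, 60 tall.
- spanner_grip (a point): Bystander, to be left alone: steel spanner lying on the bench, 150 long (point: on its handle).
- weight_mid (a point): Bystander, to be left alone: brass weight, 40 dia, 35 tall.
- stub_center (a point): Bystander, to be left alone: small round aluminium disc, 42 dia and 8 thick, standing on edge in the rack's other groove, mostly sunk in it; 70 from the coupon.

How it is judged:
By the outcome, as a careful person would: the job done as asked, in the order asked, and still so for the second after the job is handed in, with the robot touching nothing.
It also fails if it takes over 67 s, if anything falls off the work surface, if the arm or the gripper's body presses on something with over 40 N, if the wrist force passes 120 N, or if a joint passes its speed limit or range.

## Working session

There is one attempt and no reset: what is moved stays moved. The work goes in short steps, Python scripts to look and compute and a tool call to move; the robot and the scene stay as the last step left them, time stands still between calls to the robot, and variables do not carry over. Pictures are saved under pics/ and viewed, about 8 in all and at most 12, crops included, and the job is handed in when it is done.

Besides the shell and the picture viewer there is one more tool, called after "Request:" as name([rows], argument=value, ...), one row to a line, values as JSON. drive_tool: Moves the arm, as the interface text tells. Its arguments: {"type":"object","properties":{"rows":{"type":"array","items":{"type":"object","properties":{"dp":{"type":"array","items":{"type":"number"}},"yaw":{"type":"number"}}}},"claw":{"type":"number"},"newtons":{"type":"number"}},"required":["rows"]}

```bash
ls; mkdir -p pics
cat > h.py <<'E'
import numpy as np,cv2
from plant import bot
def cam(n):
    return bot.read_camera(n)
def proj(d,P):
    P=np.atleast_2d(P);c=(d["view"]@np.c_[P,np.ones(len(P))].T)[:3]
    q=d["mtx"]@np.array([c[0],-c[1],-c[2]]);return (q[:2]/q[2]).T
def ray(d,uv):
    R=d["view"][:3,:3];o=-R.T@d["view"][:3,3]
    v=np.linalg.inv(d["mtx"])@np.array([uv[0],uv[1],1.]);v=R.T@np.array([v[0],-v[1],-v[2]])
    return o,v/np.linalg.norm(v)
def onz(d,uv,z):
    o,v=ray(d,uv);return o+v*(z-o[2])/v[2]
def tri(d1,u1,d2,u2):
    o1,a=ray(d1,u1);o2,b=ray(d2,u2)
    s=np.linalg.lstsq(np.c_[a,-b],o2-o1,rcond=None)[0]
    p,q=o1+s[0]*a,o2+s[1]*b;return (p+q)/2,np.linalg.norm(p-q)
E
python3 - <<'E'
from h import *
s=bot.get_state();print(s,bot.tcp_to_grasp)
ds={}
for n in("side","top"):
    d=ds[n]=cam(n);cv2.imwrite(f"pics/{n}0.png",d["color"][:,:,::-1]);print(d.keys(),d["mtx"].tolist(),d["view"].round(3).tolist())
    for k in "box fork bar knob slot pin_head coupon_center stub_center beaker_mid reagent_mid tub_mid jar_mid weight_mid spanner_grip".split():
        for r in bot.silhouettes(d,k)[:2]:
            ys,xs=np.nonzero(r["region"]);print(n,k,round(r["p"],2),[round(float(x)) for x in r["rect"]],xs.mean().round(1),ys.mean().round(1),len(xs))
E
```

```text
pics
{'time': 0.0, 'joint_pos': array([-1.26217515,  0.68995392, -0.19452889,  1.5663707 ,  0.15733622,
        0.90250788, -0.21509757]), 'qvel': array([ 0.00136624,  0.00038676, -0.00117338, -0.00092815, -0.00201108,
       -0.00014553,  0.00025412]), 'tau': array([-3.68116230e-05, -5.27561653e+01, -1.26698624e+00, -1.53426594e+01,
       -5.26627852e-02,  6.74439972e-03,  1.74921329e-04]), 'tool_pos': array([0.1694734 , 0.60085295, 0.20682214]), 'orientation': array([[-3.45844102e-04,  2.71255083e-01,  9.62507434e-01],
       [-1.81031423e-03,  9.62505744e-01, -2.71255258e-01],
       [-9.99998302e-01, -1.83625293e-03,  1.58180002e-04]]), 'contact_force': array([ 0.33613545, -0.22954111,  0.78386536]), 'ft_torque': array([-0.02477388, -0.01188474,  0.01007923]), 'opening': 0.9999729389533706} 0.0187
dict_keys(['color', 'mtx', 'view', 'shot']) [[437.395698451219, 0.0, 325.74088439161784], [0.0, 437.395698451219, 246.14971345350273], [0.0, 0.0, 1.0]] [[-1.0, -0.009, 0.008, 0.494], [0.012, -0.595, 0.804, -0.101], [-0.003, 0.804, 0.595, -0.907], [0.0, 0.0, 0.0, 1.0]]
side box 0.75 [16
[... 1249 characters left out ...]
r 0.72 [320, 170, 366, 218] 343.3 193.8 543
top bar 0.22 [299, 192, 321, 211] 312.8 202.1 337
top knob 0.76 [320, 167, 365, 218] 342.0 191.7 625
top pin_head 0.54 [448, 234, 454, 243] 451.2 237.0 74
top stub_center 0.6 [225, 241, 230, 252] 227.8 246.0 56
top beaker_mid 0.56 [167, 151, 191, 183] 178.9 164.9 561
top reagent_mid 0.95 [462, 168, 492, 198] 478.1 183.8 646
top tub_mid 0.6 [268, 265, 301, 305] 282.2 284.0 1108
top tub_mid 0.29 [197, 237, 202, 255] 200.2 247.2 107
top jar_mid 0.82 [207, 178, 229, 198] 216.7 187.3 340
top jar_mid 0.24 [449, 234, 454, 244] 451.3 236.9 74
top weight_mid 0.72 [402, 290, 420, 308] 411.2 298.1 178
top spanner_grip 0.58 [340, 265, 369, 319] 353.9 293.4 407
```

Run:
```python
import cv2
a=cv2.imread("pics/top0.png");b=cv2.imread("pics/side0.png")
cv2.imwrite("pics/topc.png",cv2.resize(a[120:320,160:500],(800,470),interpolation=cv2.INTER_CUBIC))
cv2.imwrite("pics/sidec.png",cv2.resize(b[140:480,130:450],(564,600),interpolation=cv2.INTER_CUBIC))
```

```text
(no output)
```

View pics/topc.png

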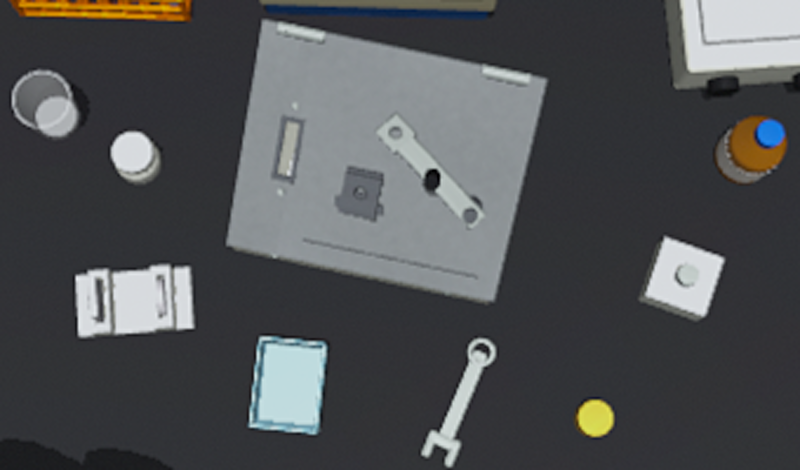

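View pics/sidec.png

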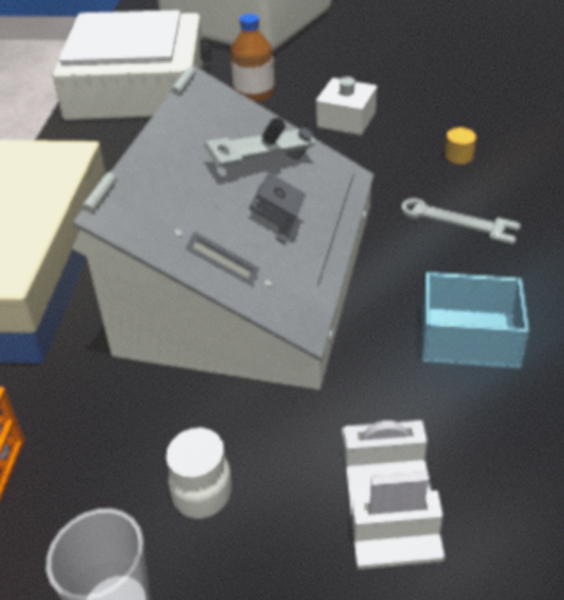

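```bash
cat > fit.py <<'E'
from h import *
from scipy.optimize import least_squares
t=cam("top");s=cam("side")
T=lambda x,y:np.array([(x+.5)/2.353-.5+160,(y+.5)/2.35-.5+120])
S=lambda x,y:np.array([(x+.5)/1.7625-.5+130,(y+.5)/1.7647-.5+140])
th=np.pi/6
def Rf(y):
    c,n=np.cos(y),np.sin(y);Z=np.array([[c,-n,0],[n,c,0],[0,0,1]])
    return Z@np.array([[np.cos(th),0,-np.sin(th)],[0,1,0],[np.sin(th),0,np.cos(th)]])
def pts(p):
    o=p[:3];R=Rf(p[3]);a=p[4]
    d=np.array([-np.sin(a)*-1,np.cos(a),0])
    L=np.array([[0,0,0],[20e-3,88e-3,-36e-3],[0,-.12,-8e-3],np.array([0,-.12,-8e-3])+.12*d,np.array([0,-.12,12e-3])+.06*d])
    return o+L@R.T
ob=[(t,[T(361,192),T(288,149),T(471,215),T(395,132),T(432,180)]),(s,[S(280,190),S(223,259),S(305,135),S(222,149),S(273,131)])]
f=lambda p:np.concatenate([(proj(d,pts(p))-np.array(m)).ravel() for d,m in ob])
r=least_squares(f,[.6,0,.15,-.15,.7],loss="soft_l1")
print(r.x.round(4));print(f(r.x).reshape(2,5,2).round(1).tolist());print(pts(r.x).round(4).tolist())
P,e=tri(t,T(687,274),s,S(347,88));print("pin head~",P,e,"top@65",onz(t,T(687,271),.065),"side", onz(s,S(347,81),.065))
print("coupon top-end",tri(t,T(97,300),s,S(398,476)), "stub",tri(t,T(161,295),s,S(387,428)))
print("coup gripper mask")
for k in("coupon_center",):
  for x in bot.silhouettes(s,k)[:1]: print(x["rect"])
print(bot.get_state()["time"])
for n,d,sl,sc in(("t",t,(225,270,185,245),9),("s",s,(375,470,320,385),6)):
    pass
a=t["color"][225:270,185:250,::-1];b=s["color"][375:465,315:390,::-1]
A=cv2.resize(a,None,fx=6,fy=6,interpolation=cv2.INTER_CUBIC);B=cv2.resize(b,None,fx=5,fy=5,interpolation=cv2.INTER_CUBIC)
C=np.zeros((450,775,3),np.uint8);C[:270,:390]=A;C[:450,395:770]=B;cv2.imwrite("pics/rack.png",C)
E
python3 fit.py
```

```text
[ 0.5626  0.0326  0.1363 -0.1824  0.6422]
[[[-0.3, 0.4], [0.0, -0.2], [-0.2, -0.6], [0.3, 0.1], [0.1, -0.4]], [[0.1, 1.1], [-0.2, -0.5], [-0.8, 0.4], [1.1, -0.1], [0.4, -0.7]]]
[[0.5626, 0.0326, 0.1363], [0.6133, 0.1128, 0.1151], [0.5448, -0.0861, 0.1293], [0.6234, -0.0029, 0.1653], [0.5743, -0.0427, 0.1646]]
pin head~ [ 0.49596423 -0.33468657  0.05474378] 0.001372824012439415 top@65 [ 0.49858238 -0.33253329  0.065     ] side [ 0.49540383 -0.33709721  0.065     ]
coupon top-end (array([0.44832445, 0.31862059, 0.0713295 ]), np.float64(0.003706849638380688)) stub (array([0.45637306, 0.25308279, 0.04394005]), np.float64(0.0017786277644452034))
coup gripper mask
[338.3, 408.4, 373.9, 434.7]
1.65
```

View pics/rack.png

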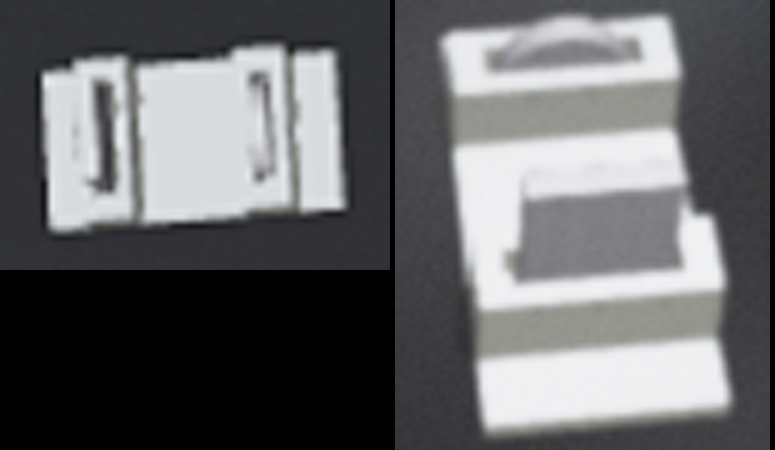

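Request:
drive_tool([
  {"dp": [2,-3,4.5],"yaw": 0.05},
  {"dp": [43,-65.8,4.5],"yaw": 0.092},
  {"dp": [43,-65.8,4.5],"yaw": 0.092},
  {"dp": [43,-65.8,4.5],"yaw": 0.092},
  {"dp": [43,-65.8,4.5],"yaw": 0.092},
  {"dp": [43,-65.8,4.5],"yaw": 0.092},
  {"dp": [43,-65.8,4.5],"yaw": 0.092},
  {"dp": [43,-65.8,4.5],"yaw": 0.092},
  {"dp": [43,-65.8,4.5],"yaw": 0.092},
  {"dp": [43,-65.8,4.5],"yaw": 0.092},
  {"dp": [43,-65.8,4.5],"yaw": 0.092},
  {"dp": [43,-65.8,4.5],"yaw": 0.092},
  {"dp": [43,-65.8,4.5],"yaw": 0.092},
  {"dp": [43,-65.8,4.5],"yaw": 0.092},
  {"dp": [43,-65.8,4.5],"yaw": 0.092},
  {"dp": [43,-65.8,4.5],"yaw": 0.092},
], claw=1, newtons=20)

```text
time: 3.65
tool_pos: [0.599, -0.0543, 0.2528]
orientation: [[-0.0, 0.179, 0.984], [0.001, 0.984, -0.179], [-1.0, 0.001, -0.001]]
contact_force: [-0.5, 0.7, -0.5]
opening: 0.006
```

Request:
drive_tool([
  {"dp": [0.1,-0.1,-5]},
  {"dp": [0.1,-0.1,-8.4]},
  {"dp": [0.1,-0.1,-8.4]},
])

```text
schema error: expected keys dp, yaw
```

Run:
```python
from h import *
t=cam("top");s=cam("side")
A=cv2.resize(t["color"][150:240,280:400,::-1],(400,300),interpolation=cv2.INTER_CUBIC)
B=cv2.resize(s["color"][160:300,220:350,::-1],(400,431),interpolation=cv2.INTER_CUBIC)
C=np.zeros((431,800,3),np.uint8);C[:300,:400]=A;C[:,400:]=B;cv2.imwrite("pics/push.png",C)
```

```text
(no output)
```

View pics/push.png

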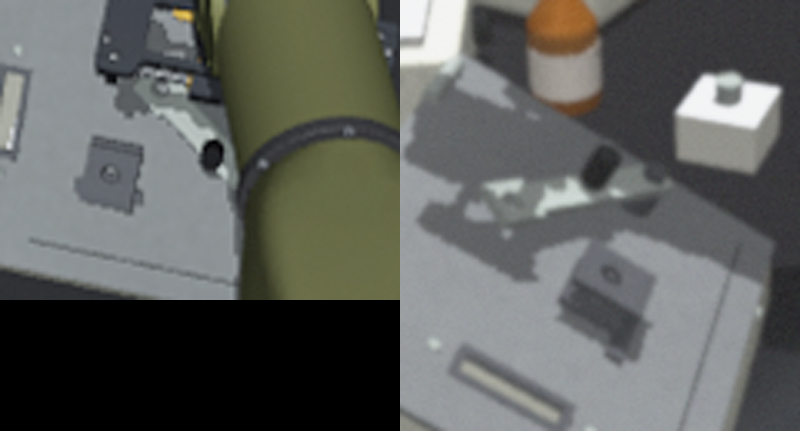

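Request:
drive_tool([
  {"dp": [0.1,-0.1,-5],"yaw": 0},
  {"dp": [0.1,-0.1,-8.4],"yaw": 0},
  {"dp": [0.1,-0.1,-8.4],"yaw": 0},
])

```text
time: 4.12
tool_pos: [0.5984, -0.0565, 0.1667]
orientation: [[-0.006, 0.18, 0.984], [0.0, 0.984, -0.18], [-1.0, -0.001, -0.006]]
contact_force: [-0.9, 0.1, 0.3]
opening: 0.004
```

Run:
```python
from h import *
t=cam("top");s=cam("side")
A=cv2.resize(t["color"][150:240,280:400,::-1],(400,300),interpolation=cv2.INTER_CUBIC)
B=cv2.resize(s["color"][160:300,220:350,::-1],(400,431),interpolation=cv2.INTER_CUBIC)
C=np.zeros((431,800,3),np.uint8);C[:300,:400]=A;C[:,400:]=B;cv2.imwrite("pics/push2.png",C)
```

```text
(no output)
```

View pics/push2.png

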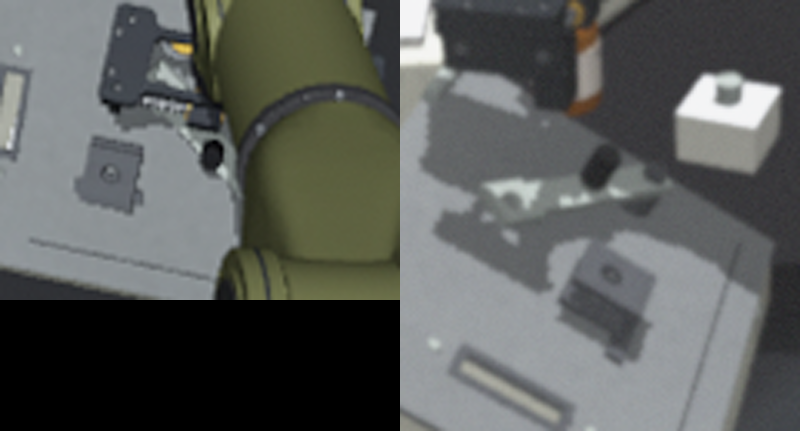

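Run:
```python
from h import *
t=cam("top");s=cam("side")
S=bot.get_state();p=S["tool_pos"];R=S["orientation"]
for b in(0,.0187,.064,.1):
    q=p-R[:,0]*b;u=proj(s,q)[0];v=proj(t,q)[0];print(b,q.round(3),((u-[220,160])/.325+[400,0]).round(),((v-[280,150])*3.333).round())
cv2.imwrite("pics/s3.png",cv2.resize(s["color"][100:260,180:380,::-1],(800,600),interpolation=cv2.INTER_CUBIC))
```

```text
0 [ 0.602 -0.057  0.171] [558. 143.] [232. 115.]
0.0187 [ 0.602 -0.057  0.189] [556. 118.] [233. 110.]
0.064 [ 0.602 -0.057  0.235] [552.  53.] [237.  96.]
0.1 [ 0.602 -0.057  0.271] [548.  -2.] [240.  85.]
```

View pics/s3.png

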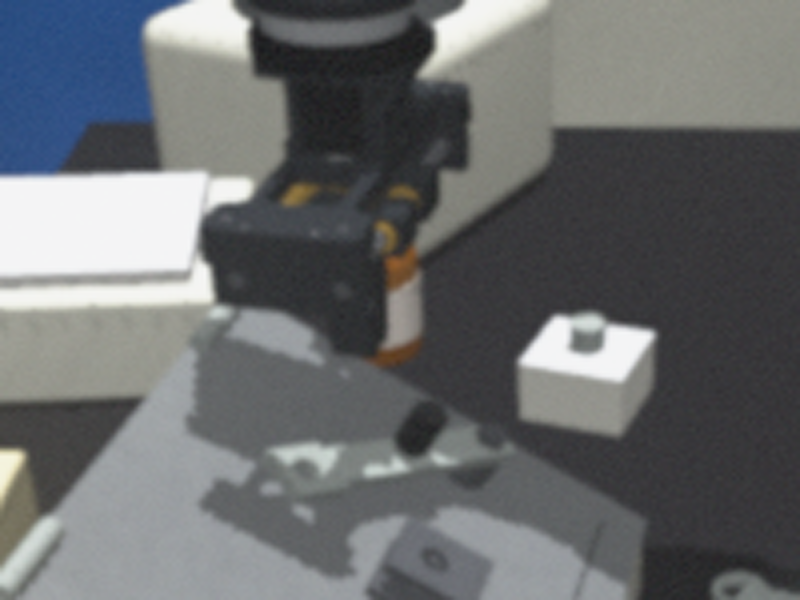

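Request:
drive_tool([
  {"dp": [-0.6,0.3,-0.2],"yaw": 0},
  {"dp": [-1.2,0.7,-0.5],"yaw": 0},
  {"dp": [-1.8,1.1,-0.8],"yaw": 0},
  {"dp": [-2.4,1.6,-1.1],"yaw": 0},
  {"dp": [-3.0,2.1,-1.4],"yaw": 0},
  {"dp": [-3.5,2.5,-1.7],"yaw": 0},
])

```text
time: 5.08
tool_pos: [0.5651, -0.0319, 0.1514]
orientation: [[-0.0, 0.181, 0.983], [0.0, 0.983, -0.181], [-1.0, 0.0, -0.0]]
contact_force: [0.8, 0.1, 0.0]
opening: 0.004
```

Request:
drive_tool([
  {"dp": [-0.2,0.1,-0.1],"yaw": 0},
  {"dp": [-0.4,0.1,-0.2],"yaw": 0},
  {"dp": [-0.6,0.15,-0.3],"yaw": 0},
  {"dp": [-0.6,0.15,-0.3],"yaw": 0},
])

```text
time: 5.58
tool_pos: [0.5595, -0.0311, 0.1486]
orientation: [[-0.0, 0.182, 0.983], [0.0, 0.983, -0.182], [-1.0, -0.0, -0.0]]
contact_force: [-0.0, 0.3, -0.3]
opening: 0.007
```

Request:
drive_tool([
  {"dp": [-0.2,0.05,-0.1],"yaw": 0},
  {"dp": [-0.4,0.1,-0.1],"yaw": 0},
  {"dp": [-0.4,0.1,-0.1],"yaw": 0},
])

```text
time: 5.95
tool_pos: [0.5554, -0.0298, 0.1476]
orientation: [[-0.0, 0.182, 0.983], [0.0, 0.983, -0.182], [-1.0, 0.0, -0.0]]
contact_force: [0.9, 0.0, -0.0]
opening: 0.006
```

Run:
```python
from h import *
t=cam("top");s=cam("side")
A=cv2.resize(t["color"][150:240,280:400,::-1],(400,300),interpolation=cv2.INTER_CUBIC)
B=cv2.resize(s["color"][160:300,220:350,::-1],(400,431),interpolation=cv2.INTER_CUBIC)
C=np.zeros((431,800,3),np.uint8);C[:300,:400]=A;C[:,400:]=B;cv2.imwrite("pics/push4.png",C)
print(bot.get_state()["contact_force"])
```

```text
[ 0.53894035 -0.55042476 -0.26603466]
```

View pics/push4.png

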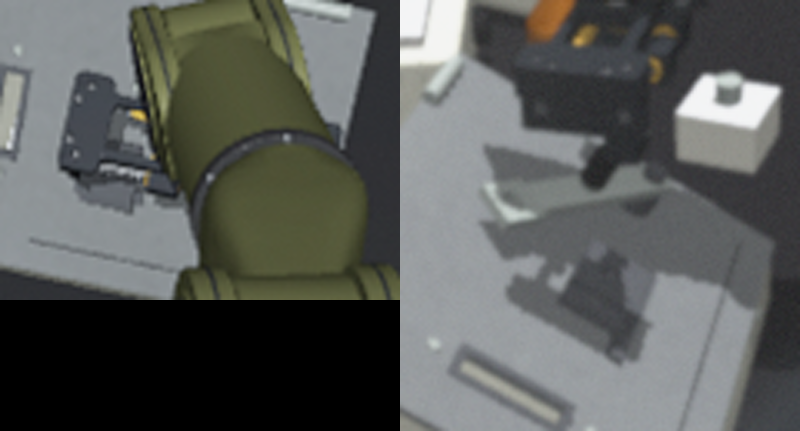

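Run:
```python
from h import *
s=cam("side");t=cam("top")
S=bot.get_state();p=S["tool_pos"];R=S["orientation"]
old=cv2.imread("pics/side0.png");ot=cv2.imread("pics/top0.png")
def z(im,r,k): 
    a=np.clip(im[r[1]:r[3],r[0]:r[2]].astype(float)*1.5,0,255).astype(np.uint8); return cv2.resize(a,None,fx=k,fy=k,interpolation=cv2.INTER_CUBIC)
r=(255,175,315,235);k=6
A=z(old,r,k);B=z(s["color"][:,:,::-1],r,k)
for q,c in((p,(0,0,255)),(p-R[:,0]*.02,(0,255,255)),(p-R[:,0]*.064,(255,0,255)),(np.array([.5743,-.0427,.1646]),(0,255,0))):
    u=proj(s,q)[0];cv2.circle(B,tuple(int(v) for v in (u-r[:2]+.5)*k),3,c,-1)
cv2.imwrite("pics/z5.png",np.hstack([A,B])); print(p)
T=lambda x,y:np.array([(x+.5)/2.353-.5+160,(y+.5)/2.35-.5+120])
S_=lambda x,y:np.array([(x+.5)/1.7625-.5+130,(y+.5)/1.7647-.5+140])
print(tri(t,T(432,180),s,S_(273,131)),tri(t,T(361,192),s,S_(280,190)),tri(t,T(395,132),s,S_(222,149)))
```

```text
[ 0.55563575 -0.02993432  0.14763928]
(array([ 0.5744103, -0.0425552,  0.1628676]), np.float64(0.0016306381577540219)) (array([0.5630196 , 0.03193414, 0.13818297]), np.float64(0.0004213178965816108)) (array([ 0.62448527, -0.00219652,  0.16534904]), np.float64(0.0018054667328007905))
```

View pics/z5.png

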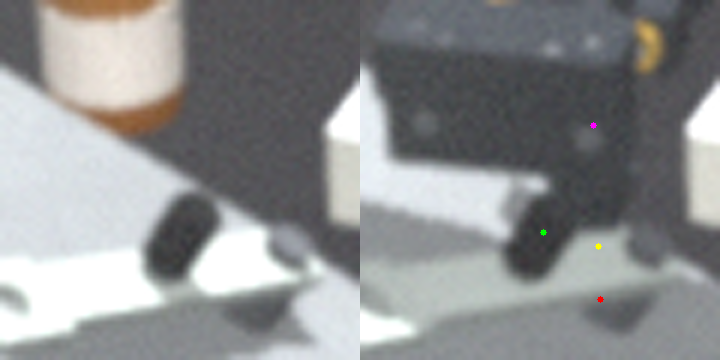

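Run:
```python
from h import *
s=cam("side");S=bot.get_state();p=S["tool_pos"];R=S["orientation"]
for y in(-.0175,0,.0175,.0615,.0935):
  for h in(0,.02,.03,.04,.064,.09,.1,.11):
    print(y,h,((proj(s,p-R[:,0]*h+R[:,1]*y)[0]-[255,175])*6+[360,0]).round(), end=" ")
  print()
print(((proj(s,p-R[:,0]*.064+R[:,1]*.0935+R[:,2]*.0375)[0]-[255,175])*6+[360,0]).round(),((proj(s,p-R[:,0]*.064+R[:,1]*.0935-R[:,2]*.0375)[0]-[255,175])*6+[360,0]).round())
```

```text
-0.0175 0 [611. 267.] -0.0175 0.02 [609. 215.] -0.0175 0.03 [608. 189.] -0.0175 0.04 [607. 162.] -0.0175 0.064 [605.  95.] -0.0175 0.09 [602.  21.] -0.0175 0.1 [601.  -9.] -0.0175 0.11 [600. -39.] 
0 0 [598. 296.] 0 0.02 [596. 244.] 0 0.03 [594. 217.] 0 0.04 [593. 190.] 0 0.064 [591. 123.] 0 0.09 [587.  47.] 0 0.1 [586.  18.] 0 0.11 [585. -13.] 
0.0175 0 [584. 326.] 0.0175 0.02 [582. 273.] 0.0175 0.03 [580. 246.] 0.0175 0.04 [579. 219.] 0.0175 0.064 [576. 151.] 0.0175 0.09 [573.  75.] 0.0175 0.1 [571.  45.] 0.0175 0.11 [570.  14.] 
0.0615 0 [548. 407.] 0.0615 0.02 [544. 352.] 0.0615 0.03 [543. 325.] 0.0615 0.04 [541. 297.] 0.0615 0.064 [537. 227.] 0.0615 0.09 [533. 149.] 0.0615 0.1 [531. 118.] 0.0615 0.11 [530.  87.] 
0.0935 0 [519. 469.] 0.0935 0.02 [515. 414.] 0.0935 0.03 [513. 386.] 0.0935 0.04 [512. 358.] 0.0935 0.064 [507. 287.] 0.0935 0.09 [502. 208.] 0.0935 0.1 [500. 176.] 0.0935 0.11 [498. 144.] 
[378. 272.] [638. 302.]
```

Request:
drive_tool([
  {"dp": [1,-0.5,2],"yaw": 0},
  {"dp": [4.6,-2.7,2.3],"yaw": 0},
  {"dp": [4.6,-2.7,2.3],"yaw": 0},
  {"dp": [4.6,-2.7,0.5],"yaw": 0},
  {"dp": [4.6,-2.7,-1],"yaw": 0},
  {"dp": [4.6,-2.7,-1.7],"yaw": 0},
  {"dp": [4.6,-2.7,-1.7],"yaw": 0},
])

```text
time: 7.08
tool_pos: [0.601, -0.0567, 0.1301]
orientation: [[-0.001, 0.181, 0.983], [0.0, 0.983, -0.181], [-1.0, -0.0, -0.001]]
contact_force: [0.4, -0.0, 0.3]
opening: 0.004
```

Now push (total −3.8, +2.8, −1.9 plus a bit).

Request:
drive_tool([
  {"dp": [-0.6,0.3,-0.2],"yaw": 0},
  {"dp": [-1.2,0.7,-0.5],"yaw": 0},
  {"dp": [-1.6,1.0,-0.7],"yaw": 0},
  {"dp": [-2.0,1.3,-0.9],"yaw": 0},
  {"dp": [-2.0,1.3,-0.9],"yaw": 0},
])

```text
time: 7.7
tool_pos: [0.5822, -0.0423, 0.1219]
orientation: [[0.002, 0.18, 0.984], [0.002, 0.984, -0.18], [-1.0, 0.002, 0.001]]
contact_force: [3.6, 2.0, 0.8]
opening: 0.008
```

Request:
drive_tool([
  {"dp": [-0.4,0.3,-0.2],"yaw": 0},
  {"dp": [-0.8,0.6,-0.4],"yaw": 0},
  {"dp": [-1.2,0.9,-0.7],"yaw": 0},
  {"dp": [-1.6,1.2,-0.9],"yaw": 0},
  {"dp": [-1.6,1.2,-0.9],"yaw": 0},
])

```text
time: 8.32
tool_pos: [0.564, -0.0326, 0.1122]
orientation: [[-0.003, 0.182, 0.983], [-0.001, 0.983, -0.182], [-1.0, -0.002, -0.003]]
contact_force: [0.8, -0.1, 0.4]
opening: 0.007
```

Request:
drive_tool([
  {"dp": [-0.2,0.1,-0.1],"yaw": 0},
  {"dp": [-0.4,0.1,-0.15],"yaw": 0},
  {"dp": [-0.4,0.1,-0.15],"yaw": 0},
])

```text
time: 8.7
tool_pos: [0.5637, -0.0321, 0.1119]
orientation: [[0.004, 0.183, 0.983], [-0.001, 0.983, -0.183], [-1.0, -0.0, 0.005]]
contact_force: [4.7, -2.9, 1.3]
opening: 0.007
```

Run:
```python
from h import *
s=cam("side");t=cam("top")
for n,d in(("s",s),("t",t)):
  for k in("bar","knob"):
    for r in bot.silhouettes(d,k)[:1]:
        ys,xs=np.nonzero(r["region"]);print(n,k,r["p"],r["rect"],xs.mean(),ys.mean())
o=np.array([.5626,.0326,.1363]);x=np.array([.851,-.157,.5]);y=np.array([.1814,.9834,0]);z=np.array([-.4917,.0907,.866])
for a in(0,.1,.2,.3,.64): 
    q=o-.12*y+.012*z+.06*(np.cos(a)*y+np.sin(a)*x);print(a,proj(s,q)[0],proj(t,q)[0])
# darkness-based knob pixels
g=s["color"].max(2);print((g[205:245,275:305]<45).astype(int).sum())
S=bot.get_state();print(S["contact_force"],S["tool_pos"])
```

```text
s bar 0.66 [286.0, 213.8, 308.4, 245.8] 297.7620481927711 228.18072289156626
s knob 0.91 [285.9, 210.1, 310.4, 246.1] 297.3809523809524 228.38095238095238
t knob 0.37 [318.1, 203.2, 334.9, 212.2] 331.9375 209.9375
0 [299.60383775 226.20401052] [335.8591833  208.30233989]
0.1 [296.97341131 224.51875108] [336.4451842  206.11099912]
0.2 [294.44165174 222.67842317] [337.2627657  203.98526744]
0.3 [292.03832132 220.7044232 ] [338.30469523 201.94679746]
0.64 [285.18677894 213.31576583] [343.37822374 195.94269405]
82
[ 4.86589127 -2.5927048   2.75198475] [ 0.5636745  -0.03212055  0.11187458]
```

Request:
drive_tool([
  {"dp": [-0.4,0.1,-0.1],"yaw": 0},
  {"dp": [-0.6,0.1,-0.1],"yaw": 0},
  {"dp": [-0.6,0.1,-0.1],"yaw": 0},
  {"dp": [-0.6,0.1,-0.1],"yaw": 0},
])

```text
time: 9.5
tool_pos: [0.5634, -0.032, 0.1121]
orientation: [[0.015, 0.184, 0.983], [-0.001, 0.983, -0.184], [-1.0, 0.002, 0.015]]
contact_force: [13.1, -4.5, 0.5]
opening: 0.001
```

Request:
drive_tool([
  {"dp": [2.5,-0.3,0.5],"yaw": 0},
  {"dp": [2.5,-0.3,5],"yaw": 0},
  {"dp": [2.0,-5,9],"yaw": 0},
  {"dp": [-5.9,-30.5,9],"yaw": 0},
  {"dp": [-5.9,-30.5,9],"yaw": 0},
  {"dp": [-5.9,-30.5,9],"yaw": 0},
  {"dp": [-5.9,-30.5,9],"yaw": 0},
  {"dp": [-5.9,-30.5,6],"yaw": 0},
  {"dp": [-5.9,-30.5,0],"yaw": 0},
  {"dp": [-5.9,-30.5,-4],"yaw": 0},
  {"dp": [-5.9,-30.5,-6],"yaw": 0},
  {"dp": [-5.9,-30.5,-6],"yaw": 0},
])

```text
time: 11.0
tool_pos: [0.4941, -0.3335, 0.0482]
orientation: [[-0.006, 0.182, 0.983], [0.003, 0.983, -0.182], [-1.0, 0.002, -0.006]]
contact_force: [0.7, 0.8, 0.4]
opening: 0.006
```

Request:
drive_tool([
  {"dp": [0,0,-1],"yaw": 0},
  {"dp": [0,0,-1.6],"yaw": 0},
  {"dp": [0,0,-1.9],"yaw": 0},
  {"dp": [0,0,-2.2],"yaw": 0},
  {"dp": [0,0,-2.2],"yaw": 0},
])

```text
time: 11.62
tool_pos: [0.497, -0.3352, 0.0341]
orientation: [[0.002, 0.182, 0.983], [-0.002, 0.983, -0.182], [-1.0, -0.002, 0.002]]
contact_force: [-8.9, 6.1, 44.0]
opening: 0.002
```

Run:
```python
from h import *
s=cam("side");t=cam("top");S=bot.get_state();print(S["contact_force"],S["tool_pos"])
for n,d in(("s",s),("t",t)):
  for k in("bar","pin_head"):
    for r in bot.silhouettes(d,k)[:1]:
        ys,xs=np.nonzero(r["region"]);print(n,k,r["p"],r["rect"],xs.mean(),ys.mean())
p=S["tool_pos"]
r=(280,150,360,230);k=7
B=cv2.resize(s["color"][r[1]:r[3],r[0]:r[2],::-1],None,fx=k,fy=k,interpolation=cv2.INTER_CUBIC)
for q,c in((p,(0,0,255)),(p+[0,0,.038],(0,255,255))):
    u=proj(s,q)[0];cv2.circle(B,tuple(int(v) for v in (u-r[:2]+.5)*k),3,c,-1)
cv2.imwrite("pics/pin1.png",B)
```

```text
[-8.76486151  5.7765912  43.15602155] [ 0.49705877 -0.33521598  0.03410547]
s bar 0.96 [284.1, 214.3, 308.9, 263.4] 296.63517060367457 228.1942257217848
s pin_head 0.64 [321.0, 184.3, 332.3, 197.9] 326.12280701754383 190.7017543859649
t bar 0.57 [319.9, 197.9, 366.8, 218.3] 342.9122807017544 207.16008771929825
t pin_head 0.3 [301.2, 191.6, 323.3, 212.5] 312.34626038781164 202.20221606648198
```

View pics/pin1.png

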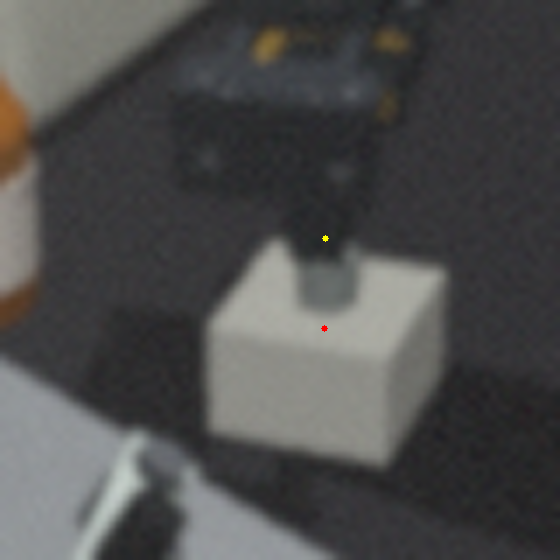

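Request:
drive_tool([
  {"dp": [0,0,1.0],"yaw": 0},
  {"dp": [-0.1,0,2],"yaw": 0},
  {"dp": [-0.1,0,2],"yaw": 0},
  {"dp": [-0.1,0,2],"yaw": 0},
  {"dp": [-0.1,0,2],"yaw": 0},
  {"dp": [-0.1,0,0.5],"yaw": 0},
  {"dp": [-0.1,0,-0.6],"yaw": 0},
  {"dp": [-0.1,0,-1.2],"yaw": 0},
  {"dp": [-0.1,0,-1.2],"yaw": 0},
], claw=0.45)

```text
time: 13.05
tool_pos: [0.4954, -0.3347, 0.0155]
orientation: [[-0.001, 0.182, 0.983], [0.001, 0.983, -0.182], [-1.0, 0.0, -0.001]]
contact_force: [0.0, 0.4, 0.7]
opening: 0.55
```

Request:
drive_tool([
  {"dp": [0,0,0],"yaw": 0},
  {"dp": [0,0,0],"yaw": 0},
  {"dp": [0,0,0],"yaw": 0},
  {"dp": [0,0,0.1],"yaw": 0},
  {"dp": [0,0,1],"yaw": 0},
  {"dp": [0,0,3],"yaw": 0},
  {"dp": [0,0,6],"yaw": 0},
  {"dp": [0,0,10],"yaw": 0},
  {"dp": [0,0,13],"yaw": 0},
  {"dp": [0,0,13],"yaw": 0},
], claw=1, newtons=12)

```text
time: 14.3
tool_pos: [0.4972, -0.3359, 0.1489]
orientation: [[0.005, 0.182, 0.983], [-0.003, 0.983, -0.182], [-1.0, -0.002, 0.005]]
contact_force: [-0.2, 1.2, -0.9]
opening: 0.27
```

Run:
```python
from h import *
s=cam("side");t=cam("top");S=bot.get_state();print(S["contact_force"],S["tool_pos"],S["opening"],S["time"])
for n,d in(("s",s),("t",t)):
  for k in("pin_head",):
    for r in bot.silhouettes(d,k)[:2]:
        ys,xs=np.nonzero(r["region"]);print(n,k,r["p"],r["rect"],xs.mean(),ys.mean())
p=S["tool_pos"];print(proj(s,p+[0,0,.04]),proj(s,p+[0,0,-.003]))
r=(285,110,355,180);k=8
B=cv2.resize(s["color"][r[1]:r[3],r[0]:r[2],::-1],None,fx=k,fy=k,interpolation=cv2.INTER_CUBIC)
for q,c in((p+[0,0,.04-.043],(0,0,255)),(p+[0,0,.04],(0,255,255))):
    u=proj(s,q)[0];cv2.circle(B,tuple(int(v) for v in (u-r[:2]+.5)*k),2,c,-1)
cv2.imwrite("pics/pin2.png",B)
```

```text
[ 0.00867539 -0.15612706  0.0004425 ] [ 0.49512129 -0.33478641  0.14594358] 0.2656117503400707 14.4
[[327.23162203 142.19404103]] [[327.05863511 158.47272123]]
```

View pics/pin2.png

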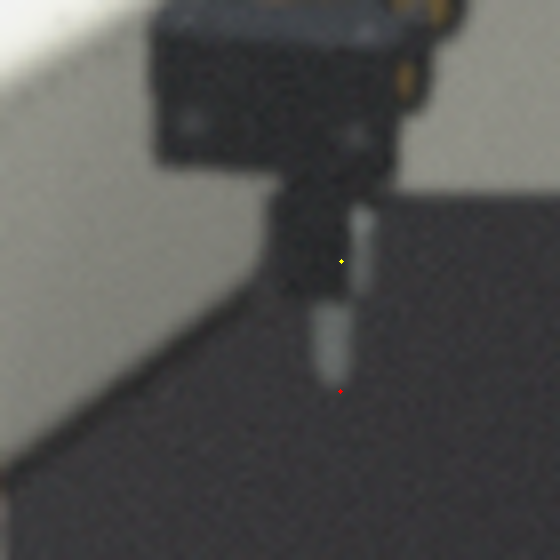

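Request:
drive_tool([
  {"dp": [0,3,4],"yaw": 0},
  {"dp": [6.5,36.8,5.4],"yaw": 0},
  {"dp": [6.5,36.8,5.4],"yaw": 0},
  {"dp": [6.5,36.8,5.4],"yaw": 0},
  {"dp": [6.5,36.8,5.4],"yaw": 0},
  {"dp": [6.5,36.8,5.4],"yaw": 0},
  {"dp": [6.5,36.8,5.4],"yaw": 0},
  {"dp": [6.5,36.8,5.4],"yaw": 0},
  {"dp": [6.5,36.8,2],"yaw": 0},
  {"dp": [6.5,36.8,0.4],"yaw": 0},
  {"dp": [6.5,36.8,0.4],"yaw": 0},
])

```text
time: 15.88
tool_pos: [0.5592, 0.0316, 0.1487]
orientation: [[-0.004, 0.183, 0.983], [-0.001, 0.983, -0.183], [-1.0, -0.002, -0.004]]
contact_force: [0.0, 0.8, -0.3]
opening: 0.265
```

Run:
```python
from h import *
s=cam("side");S=bot.get_state();print(S["contact_force"],S["tool_pos"],S["opening"],S["time"])
p=S["tool_pos"]
r=(260,190,330,250);k=10
B=cv2.resize(s["color"][r[1]:r[3],r[0]:r[2],::-1],None,fx=k,fy=k,interpolation=cv2.INTER_CUBIC)
for q,c in((p+[0,0,-.0035],(0,0,255)),(np.array([.5626,.0326,.1363]),(0,255,255))):
    u=proj(s,q)[0];print(u);cv2.circle(B,tuple(int(v) for v in (u-r[:2]+.5)*k),2,c,-1)
cv2.imwrite("pics/pin3.png",B)
```

```text
[ 0.31969964 -0.38952311 -0.33743058] [0.56018776 0.03201937 0.14973851] 0.2670664243598316 15.925
[289.8998371 243.923579 ]
[288.77999213 248.47413803]
```

View pics/pin3.png

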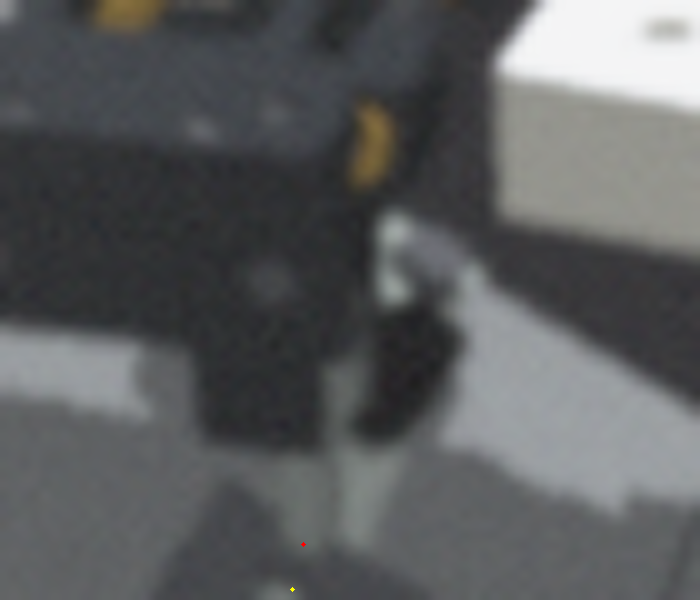

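Request:
drive_tool([
  {"dp": [0.18,-0.02,0],"yaw": 0},
  {"dp": [0.18,-0.02,-0.5],"yaw": 0},
  {"dp": [0.18,-0.02,-1.0],"yaw": 0},
  {"dp": [0.18,-0.02,-1.2],"yaw": 0},
  {"dp": [0.18,-0.02,-1.3],"yaw": 0},
  {"dp": [0.18,-0.02,-1.3],"yaw": 0},
])

```text
time: 16.68
tool_pos: [0.5623, 0.0329, 0.1371]
orientation: [[-0.0, 0.182, 0.983], [0.0, 0.983, -0.182], [-1.0, 0.0, -0.0]]
contact_force: [-0.6, -0.6, -0.2]
opening: 0.266
```

Request:
drive_tool([
  {"dp": [0,0,-0.2],"yaw": 0},
  {"dp": [0,0,-0.3],"yaw": 0},
  {"dp": [0,0,-0.3],"yaw": 0},
])

```text
time: 17.05
tool_pos: [0.5623, 0.0329, 0.1341]
orientation: [[-0.0, 0.182, 0.983], [0.0, 0.983, -0.182], [-1.0, -0.0, -0.0]]
contact_force: [0.0, -0.9, -0.2]
opening: 0.265
```

Request:
drive_tool([
  {"dp": [0,0,-0.2],"yaw": 0},
  {"dp": [0,0,-0.3],"yaw": 0},
  {"dp": [0,0,-0.3],"yaw": 0},
])

```text
time: 17.42
tool_pos: [0.5627, 0.0328, 0.1312]
orientation: [[0.001, 0.182, 0.983], [0.0, 0.983, -0.182], [-1.0, 0.0, 0.001]]
contact_force: [0.5, -0.3, -0.4]
opening: 0.269
```

Request:
drive_tool([
  {"dp": [0,0,-0.1],"yaw": 0},
  {"dp": [0,0,-0.2],"yaw": 0},
  {"dp": [0,0,-0.3],"yaw": 0},
  {"dp": [0,0,-0.3],"yaw": 0},
])

```text
time: 17.92
tool_pos: [0.5631, 0.0326, 0.1285]
orientation: [[0.001, 0.182, 0.983], [-0.0, 0.983, -0.182], [-1.0, 0.0, 0.001]]
contact_force: [2.4, -1.4, 3.7]
opening: 0.266
```

Request:
drive_tool([
  {"dp": [-0.2,0.04,0.1],"yaw": 0},
  {"dp": [-0.4,0.07,0.1],"yaw": 0},
  {"dp": [-0.6,0.1,0.1],"yaw": 0},
  {"dp": [-0.8,0.15,0.1],"yaw": 0},
  {"dp": [-0.8,0.15,0.1],"yaw": 0},
], newtons=6)

```text
time: 18.55
tool_pos: [0.5539, 0.0344, 0.129]
orientation: [[-0.001, 0.182, 0.983], [-0.0, 0.983, -0.182], [-1.0, -0.0, -0.001]]
contact_force: [0.1, -0.1, -1.0]
opening: 0.265
```

Request:
drive_tool([
  {"dp": [-0.2,0.04,-0.1],"yaw": 0},
  {"dp": [-0.4,0.07,-0.2],"yaw": 0},
  {"dp": [-0.6,0.1,-0.3],"yaw": 0},
  {"dp": [-0.85,0.15,-0.3],"yaw": 0},
  {"dp": [-0.85,0.15,-0.3],"yaw": 0},
])

```text
time: 19.18
tool_pos: [0.5455, 0.0359, 0.126]
orientation: [[-0.001, 0.182, 0.983], [0.0, 0.983, -0.182], [-1.0, -0.0, -0.001]]
contact_force: [0.7, -1.6, -0.4]
opening: 0.266
```

Run:
```python
from h import *
s=cam("side");S=bot.get_state();print(S["contact_force"],S["tool_pos"],S["opening"],S["time"])
p=S["tool_pos"]
r=(260,190,330,265);k=8
B=cv2.resize(s["color"][r[1]:r[3],r[0]:r[2],::-1],None,fx=k,fy=k,interpolation=cv2.INTER_CUBIC)
h=p+[0,0,.0395];a=np.array([-.4917,.0907,.866])
for q in(h,h-.01*a,h-.043*a,np.array([.5626,.0326,.1363])): print((proj(s,q)[0]-r[:2]+.5)*k)
cv2.imwrite("pics/pin4.png",B)
```

```text
[ 1.05791689 -1.25870686 -0.28486451] [0.54554979 0.0359246  0.12601607] 0.2701871820526193 19.225
[303.95248378 376.81863678]
[283.50301256 405.68757247]
[218.14228628 497.95864309]
[234.23993702 471.79310425]
```

View pics/pin4.png

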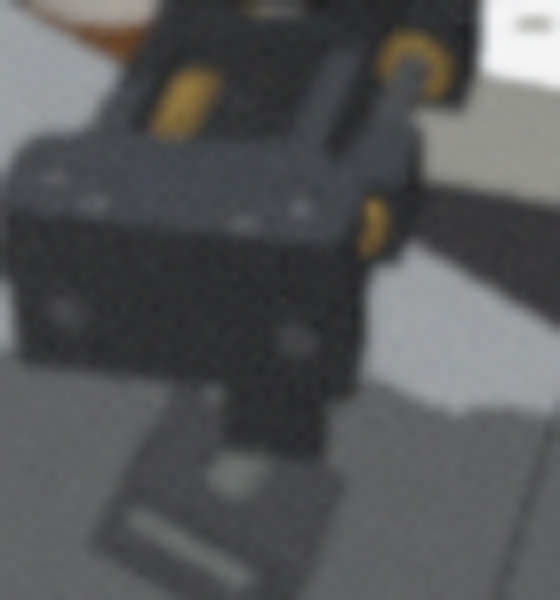

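Request:
drive_tool([
  {"dp": [0.12,-0.02,-0.22],"yaw": 0},
  {"dp": [0.25,-0.05,-0.43],"yaw": 0},
  {"dp": [0.37,-0.07,-0.65],"yaw": 0},
  {"dp": [0.37,-0.07,-0.65],"yaw": 0},
], newtons=10)

```text
time: 19.73
tool_pos: [0.5496, 0.0352, 0.1193]
orientation: [[-0.0, 0.182, 0.983], [0.0, 0.983, -0.182], [-1.0, 0.0, -0.0]]
contact_force: [-0.9, 0.2, -0.8]
opening: 0.27
```

Request:
drive_tool([
  {"dp": [0.12,-0.02,-0.22],"yaw": 0},
  {"dp": [0.25,-0.05,-0.43],"yaw": 0},
  {"dp": [0.37,-0.07,-0.65],"yaw": 0},
  {"dp": [0.37,-0.07,-0.65],"yaw": 0},
])

```text
time: 20.23
tool_pos: [0.5533, 0.0345, 0.1129]
orientation: [[-0.0, 0.182, 0.983], [0.0, 0.983, -0.182], [-1.0, 0.0, -0.0]]
contact_force: [0.2, -0.3, -1.2]
opening: 0.269
```

Request:
drive_tool([
  {"dp": [0.12,-0.02,-0.22],"yaw": 0},
  {"dp": [0.25,-0.05,-0.43],"yaw": 0},
  {"dp": [0.3,-0.05,-0.52],"yaw": 0},
  {"dp": [0.3,-0.05,-0.52],"yaw": 0},
])

```text
time: 20.72
tool_pos: [0.5563, 0.0339, 0.1078]
orientation: [[-0.0, 0.182, 0.983], [0.0, 0.983, -0.182], [-1.0, 0.0, -0.0]]
contact_force: [0.4, -0.8, -0.1]
opening: 0.268
```

Request:
drive_tool([
  {"dp": [0,0,0],"yaw": 0},
  {"dp": [0,0,0],"yaw": 0},
  {"dp": [0,0,0],"yaw": 0},
  {"dp": [0,0,2],"yaw": 0},
  {"dp": [0,0,5],"yaw": 0},
  {"dp": [0,0,5],"yaw": 0},
], claw=0.55)

```text
time: 21.48
tool_pos: [0.5579, 0.0343, 0.1599]
orientation: [[0.005, 0.182, 0.983], [0.001, 0.983, -0.182], [-1.0, 0.002, 0.004]]
contact_force: [0.5, -0.5, -0.3]
opening: 0.447
```

Request:
drive_tool([
  {"dp": [-0.9,0.15,0],"yaw": 0},
  {"dp": [-0.9,0.15,0],"yaw": 0},
  {"dp": [-0.9,0.15,0],"yaw": 0},
  {"dp": [-0.9,0.15,0],"yaw": 0},
  {"dp": [-0.9,0.15,-1.5],"yaw": 0},
  {"dp": [-0.9,0.15,-2.3],"yaw": 0},
  {"dp": [-0.9,0.15,-2.5],"yaw": 0},
  {"dp": [-0.9,0.15,-2.5],"yaw": 0},
], claw=1, newtons=20)

```text
time: 22.48
tool_pos: [0.5472, 0.0355, 0.1327]
orientation: [[-0.0, 0.182, 0.983], [0.0, 0.983, -0.182], [-1.0, -0.0, -0.0]]
contact_force: [0.0, -1.0, 0.1]
opening: 0.006
```

Request:
drive_tool([
  {"dp": [0,0,-0.2],"yaw": 0},
  {"dp": [0,0,-0.4],"yaw": 0},
  {"dp": [0,0,-0.6],"yaw": 0},
  {"dp": [0,0,-0.6],"yaw": 0},
])

```text
time: 22.98
tool_pos: [0.5471, 0.0355, 0.1268]
orientation: [[-0.0, 0.182, 0.983], [0.0, 0.983, -0.182], [-1.0, -0.0, -0.0]]
contact_force: [-0.2, 0.1, 0.2]
opening: 0.004
```

Request:
drive_tool([
  {"dp": [0,0,-0.15],"yaw": 0},
  {"dp": [0,0,-0.3],"yaw": 0},
  {"dp": [0,0,-0.3],"yaw": 0},
])

```text
time: 23.35
tool_pos: [0.5473, 0.0355, 0.1239]
orientation: [[-0.0, 0.182, 0.983], [0.0, 0.983, -0.182], [-1.0, 0.0, -0.0]]
contact_force: [-0.4, 0.5, -0.2]
opening: 0.005
```

Request:
drive_tool([
  {"dp": [0,0,-0.1],"yaw": 0},
  {"dp": [0,0,-0.2],"yaw": 0},
  {"dp": [0,0,-0.3],"yaw": 0},
  {"dp": [0,0,-0.3],"yaw": 0},
])

```text
time: 23.85
tool_pos: [0.5479, 0.0354, 0.1228]
orientation: [[0.002, 0.182, 0.983], [-0.0, 0.983, -0.182], [-1.0, 0.0, 0.002]]
contact_force: [-3.3, -0.7, 15.0]
opening: -0.0
```

Run:
```python
from h import *
s=cam("side");t=cam("top");S=bot.get_state();print(S["contact_force"],S["tool_pos"],S["time"])
o=np.array([.5626,.0326,.1363]);z=np.array([-.4917,.0907,.866])
for n,d in(("s",s),("t",t)):
  print([proj(d,o+z*h)[0].round(1).tolist() for h in(0,.01,.013,.016,.02)])
  for k in("pin_head",):
    for r in bot.silhouettes(d,k)[:3]:
        ys,xs=np.nonzero(r["region"]);print(n,k,r["p"],np.round(r["rect"],1),xs.mean(),ys.mean(),len(xs))
```

```text
[-3.27359928 -0.74522804 14.37661653] [0.54784    0.03544498 0.12275922] 23.95
[[288.8, 248.5], [291.2, 245.0], [292.0, 243.9], [292.7, 242.9], [293.7, 241.5]]
s pin_head 0.71 [283.3 242.4 299.1 254.9] 290.23364485981307 248.16822429906543 107
[[312.9, 201.8], [312.4, 203.1], [312.3, 203.5], [312.2, 203.8], [312.0, 204.4]]
```

Request:
drive_tool([
  {"dp": [0,0,-0.15],"yaw": 0},
  {"dp": [0,0,-0.15],"yaw": 0},
])

```text
time: 24.3
tool_pos: [0.5479, 0.0355, 0.1225]
orientation: [[0.003, 0.182, 0.983], [-0.0, 0.983, -0.182], [-1.0, 0.0, 0.003]]
contact_force: [-5.8, -0.9, 25.4]
opening: 0.01
```

Request:
drive_tool([
  {"dp": [0,0,3],"yaw": 0},
  {"dp": [0,0,8],"yaw": 0},
  {"dp": [-8,18,10],"yaw": 0},
  {"dp": [-8,18,10],"yaw": 0},
  {"dp": [-8,18,10],"yaw": 0},
  {"dp": [-8,18,10],"yaw": 0},
], claw=0)

```text
time: 25.05
tool_pos: [0.4649, 0.221, 0.22]
orientation: [[-0.0, 0.173, 0.985], [0.003, 0.985, -0.173], [-1.0, 0.003, -0.001]]
contact_force: [0.8, -0.9, -0.7]
opening: 0.658
```

Run:
```python
from h import *
s=cam("side");t=cam("top");S=bot.get_state();print(S["contact_force"],S["tool_pos"],S["time"])
o=np.array([.5626,.0326,.1363]);z=np.array([-.4917,.0907,.866])
for n,d in(("s",s),("t",t)):
  print([proj(d,o+z*h)[0].round(1).tolist() for h in(0,.01,.013,.016,.02)])
  for k in("pin_head","bar"):
    for r in bot.silhouettes(d,k)[:2]:
        ys,xs=np.nonzero(r["region"]);print(n,k,r["p"],np.round(r["rect"],1),xs.mean(),ys.mean(),len(xs))
# expected outline of seated head
x=np.array([.851,-.157,.5]);y=np.array([.1814,.9834,0])
a=np.linspace(0,6.28,40)
for dz in(0,.003,.006):
  P=np.vstack([o+(h+dz)*z+.012*(np.cos(a)[:,None]*x+np.sin(a)[:,None]*y) for h in(0,.02)])
  for d in(s,t): q=proj(d,P);print(dz,q.min(0).round(1),q.max(0).round(1))
# coupon top corner geometry
u=lambda X,Y:np.array([(X-395+.5)/5-.5+315,(Y+.5)/5-.5+375]);w=lambda X,Y:np.array([(X+.5)/6-.5+185,(Y+.5)/6-.5+225])
# side: near top edge ends, far top edge ends
for zz in(.070,.075,.08): print(zz,[onz(s,u(*c),zz).round(4).tolist() for c in((522,198),(685,186),(523,170),(683,160))])
print("topright face strip top edge", [onz(t,w(*c),.078).round(4).tolist() for c in((95,80),(98,190))])
# rack wall inner edge/bounds: top faces of left block in top image
print(tri(t,w(130,60),s,u(455,0)))
for zz in(.03,.036,.04): print(zz,"coupon base on wall top",[onz(s,u(*c),zz).round(4).tolist() for c in((520,280),(685,268))],"rack top block corners",[onz(s,u(*c),zz).round(4).tolist() for c in((478,310),(722,290),(715,215))],[onz(t,w(*c),zz).round(4).tolist() for c in((78,60),(128,58),(128,220))])
```

```text
[ 0.98865236 -0.06953199 -0.41143612] [0.4666526  0.21676752 0.21952528] 25.15
[[288.8, 248.5], [291.2, 245.0], [292.0, 243.9], [292.7, 242.9], [293.7, 241.5]]
s pin_head 0.62 [282.1 238.6 301.7 256.6] 291.18232044198896 245.77348066298342 181
s bar 0.86 [288.3 214.9 306.3 262.3] 296.79 227.06 300
[[312.9, 201.8], [312.4, 203.1], [312.3, 203.5], [312.2, 203.8], [312.0, 204.4]]
t bar 0.6 [319.7 199.6 367.6 216. ] 343.4049217002237 206.99328859060404 447
t bar 0.22 [255.5 130.7 392.5 247.3] 322.6621024352197 187.9304965768264 11539
0 [282.9 236.4] [299.7 253.6]
0 [307.2 197.3] [317.6 208.9]
0.003 [283.6 235.3] [300.4 252.5]
0.003 [307.1 197.6] [317.5 209.3]
0.006 [284.3 234.2] [301.2 251.5]
0.006 [306.9 198. ] [317.4 209.7]
0.07 [[0.4719, 0.3248, 0.07], [0.4265, 0.3205, 0.07], [0.4715, 0.3161, 0.07], [0.4264, 0.3123, 0.07]]
0.075 [[0.4721, 0.328, 0.075], [0.4271, 0.3237, 0.075], [0.4717, 0.3194, 0.075], [0.4271, 0.3156, 0.075]]
0.08 [[0.4723, 0.3312, 0.08], [0.4277, 0.3269, 0.08], [0.4719, 0.3227, 0.08], [0.4277, 0.3189, 0.08]]
topright face strip top edge [[0.4703, 0.3205, 0.078], [0.4228, 0.3166, 0.078]]
(array([0.48266503, 0.29767757, 0.11833224]), np.float64(0.017242234494947006))
0.03 coupon base on wall top [[0.4714, 0.3254, 0.03], [0.4237, 0.3211, 0.03]] rack top block corners [[0.4835, 0.3347, 0.03], [0.4136, 0.3277, 0.03], [0.4135, 0.3041, 0.03]] [[0.4851, 0.3375, 0.03], [0.4866, 0.3154, 0.03], [0.4146, 0.3115, 0.03]]
0.036 coupon base on wall top [[0.4716, 0.329, 0.036], [0.4244, 0.3247, 0.036]] rack top block corners [[0.4836, 0.3382, 0.036], [0.4144, 0.3312, 0.036], [0.4143, 0.3079, 0.036]] [[0.4843, 0.3363, 0.036], [0.4858, 0.3143, 0.036], [0.414, 0.3104, 0.036]]
0.04 coupon base on wall top [[0.4718, 0.3314, 0.04], [0.4249, 0.3271, 0.04]] rack top block corners [[0.4837, 0.3405, 0.04], [0.4149, 0.3336, 0.04], [0.4149, 0.3104, 0.04]] [[0.4837, 0.3355, 0.04], [0.4853, 0.3136, 0.04], [0.4137, 0.3097, 0.04]]
```

Request:
drive_tool([
  {"dp": [-1.0,5.5,-5],"yaw": 0.13},
  {"dp": [-1.8,10.7,-10],"yaw": 0.262},
  {"dp": [-1.8,10.7,-13],"yaw": 0.262},
  {"dp": [-1.8,10.7,-13],"yaw": 0.262},
  {"dp": [-1.8,10.7,-13],"yaw": 0.262},
], claw=0.5)

```text
time: 25.98
tool_pos: [0.4509, 0.3207, 0.0905]
orientation: [[0.001, -0.076, 0.997], [-0.001, 0.997, 0.076], [-1.0, -0.001, 0.001]]
contact_force: [0.1, -0.9, 0.9]
opening: 0.506
```

Run:
```python
from h import *
S=bot.get_state();print(S["contact_force"],S["tool_pos"],S["orientation"][:,1],S["opening"],S["time"])
```

```text
[ 0.06988893 -0.87660311  0.94767129] [0.45085806 0.32065262 0.09050653] [-7.61716390e-02  9.97094338e-01 -8.72844416e-04] 0.5063400732049695 25.975
```

Request:
drive_tool([
  {"dp": [-0.1,0.15,-1],"yaw": 0},
  {"dp": [-0.1,0.15,-3],"yaw": 0},
  {"dp": [-0.1,0.15,-5],"yaw": 0},
  {"dp": [-0.1,0.15,-6.4],"yaw": 0},
  {"dp": [-0.1,0.15,-7.2],"yaw": 0},
  {"dp": [-0.1,0.15,-7.2],"yaw": 0},
  {"dp": [-0.1,0.15,-7.2],"yaw": 0},
])

```text
time: 26.85
tool_pos: [0.4487, 0.3242, 0.018]
orientation: [[0.001, -0.079, 0.997], [0.001, 0.997, 0.079], [-1.0, 0.001, 0.001]]
contact_force: [1.0, -0.7, -0.5]
opening: 0.5
```

Request:
drive_tool([
  {"dp": [0,-0.08,0],"yaw": 0},
  {"dp": [0,-0.08,0],"yaw": 0},
  {"dp": [0,-0.08,0],"yaw": 0},
  {"dp": [0,-0.08,0],"yaw": 0},
], claw=1, newtons=10)

```text
time: 27.35
tool_pos: [0.4483, 0.3232, 0.0175]
orientation: [[0.0, -0.079, 0.997], [0.0, 0.997, 0.079], [-1.0, 0.0, 0.0]]
contact_force: [-0.0, -0.0, 0.3]
opening: 0.09
```

Request:
drive_tool([
  {"dp": [0,0,1],"yaw": 0},
  {"dp": [0,0,3],"yaw": 0},
  {"dp": [0,0,7],"yaw": 0},
  {"dp": [0,0,12],"yaw": 0},
  {"dp": [0,0,17],"yaw": 0},
  {"dp": [0,0,18],"yaw": 0},
  {"dp": [0,0,18],"yaw": 0},
  {"dp": [0,0,18],"yaw": 0},
], newtons=20)

```text
time: 28.35
tool_pos: [0.4474, 0.3223, 0.1959]
orientation: [[-0.002, -0.079, 0.997], [-0.002, 0.997, 0.079], [-1.0, -0.002, -0.003]]
contact_force: [-0.1, 0.7, -0.2]
opening: 0.086
```

Run:
```python
from h import *
s=cam("side");t=cam("top");S=bot.get_state();p=S["tool_pos"];R=S["orientation"];print(p,S["opening"],S["time"])
for n,d in(("s",s),("t",t)):
  for k in("coupon_center",):
    for r in bot.silhouettes(d,k)[:2]:
        ys,xs=np.nonzero(r["region"]);print(n,k,r["p"],np.round(r["rect"],1),xs.mean(),ys.mean(),len(xs))
c=p+[0,0,.0245]
print([proj(s,c+R[:,2]*a*.0225+[0,0,b*.035]).round(1).tolist() for a in(-1,1) for b in(-1,1)])
# clear view: slot, fork refit from this image pair
for n,d in(("s",s),("t",t)):
  for k in("slot","pin_head"):
    for r in bot.silhouettes(d,k)[:1]:
        ys,xs=np.nonzero(r["region"]);print(n,k,r["p"],np.round(r["rect"],1),xs.mean(),ys.mean(),len(xs))
  print(proj(d,np.array([.6133,.1128,.1151])))
  cv2.imwrite(f"pics/l_{n}.png",d["color"][:,:,::-1])
```

```text
[0.44745437 0.32248065 0.1958919 ] 0.09145205594535963 28.45
s coupon_center 0.59 [275.  213.  309.9 263.9] 295.47043701799487 229.88431876606683 389
s coupon_center 0.57 [342.4 360.1 361.5 362.9] 353.92857142857144 359.92857142857144 14
[[[380.5, 357.9]], [[385.6, 317.8]], [[344.2, 359.8]], [[346.3, 319.7]]]
s slot 0.54 [171.4 177.9 340.3 364.8] 255.73496442148357 276.16770640413296 20518
s pin_head 0.73 [281.9 238.6 302.  259.2] 291.515 246.165 200
[[256.09069621 286.09146474]]
t pin_head 0.41 [307.4 201.4 314.5 212.3] 311.979797979798 204.17171717171718 99
[[282.13111295 182.96814628]]
```

Run:
```python
import cv2
s=cv2.imread("pics/l_s.png",0)
for y in(336,342,348,354,357,360,363,366): print(y,s[y,334:394:2].tolist())
```

```text
336 [56, 63, 61, 60, 61, 63, 48, 48, 50, 52, 55, 56, 55, 56, 56, 56, 52, 50, 55, 53, 57, 53, 54, 56, 54, 56, 58, 54, 54, 58]
342 [61, 58, 54, 50, 53, 58, 55, 55, 55, 54, 56, 56, 59, 59, 54, 56, 56, 58, 58, 58, 58, 57, 57, 59, 60, 55, 58, 59, 54, 55]
348 [51, 53, 54, 55, 59, 60, 57, 53, 57, 57, 68, 75, 71, 73, 67, 59, 61, 61, 61, 58, 59, 60, 61, 61, 59, 57, 62, 59, 55, 56]
354 [57, 59, 59, 60, 62, 69, 62, 63, 59, 60, 61, 63, 62, 64, 61, 65, 60, 62, 63, 64, 63, 63, 63, 63, 64, 62, 60, 61, 60, 59]
357 [58, 59, 60, 63, 61, 87, 69, 63, 64, 66, 66, 72, 74, 69, 73, 65, 71, 73, 77, 77, 79, 79, 83, 74, 64, 58, 61, 59, 61, 61]
360 [62, 60, 60, 65, 62, 102, 115, 114, 113, 114, 118, 111, 108, 107, 104, 105, 102, 100, 106, 109, 99, 95, 86, 70, 70, 64, 66, 69, 67, 68]
363 [60, 59, 59, 61, 62, 64, 67, 69, 68, 66, 67, 67, 65, 67, 66, 66, 67, 70, 66, 67, 65, 66, 70, 69, 71, 72, 73, 68, 69, 69]
366 [63, 63, 62, 66, 66, 65, 67, 69, 69, 67, 67, 70, 69, 68, 66, 69, 70, 66, 67, 70, 69, 71, 73, 72, 74, 71, 73, 68, 69, 66]
```

Request:
drive_tool([
  {"dp": [4.5,-5.5,0.5],"yaw": -0.1},
  {"dp": [9,-11,0.5],"yaw": -0.2},
  {"dp": [13,-16.5,0.5],"yaw": -0.261},
  {"dp": [16.7,-21,0.5],"yaw": -0.261},
  {"dp": [16.7,-21,0.5],"yaw": -0.261},
  {"dp": [16.7,-21,-2],"yaw": -0.261},
  {"dp": [16.7,-21,-3.6],"yaw": -0.261},
  {"dp": [16.7,-21,-3.6],"yaw": -0.261},
  {"dp": [16.7,-21,-3.6],"yaw": -0.261},
])

```text
time: 29.88
tool_pos: [0.6154, 0.1141, 0.162]
orientation: [[0.001, 0.18, 0.984], [0.001, 0.984, -0.18], [-1.0, 0.001, 0.001]]
contact_force: [0.2, -0.5, -1.1]
opening: 0.088
```

Run:
```python
from h import *
s=cam("side");S=bot.get_state();p=S["tool_pos"];R=S["orientation"];print(p,R[:,1],S["contact_force"],S["opening"],S["time"])
c=p+[0,0,.0245]
print([proj(s,c+R[:,2]*a*.0225+R[:,1]*.004+[0,0,-.035]).round(1).tolist() for a in(-1,1)])
g=cv2.cvtColor(s["color"],cv2.COLOR_RGB2GRAY);cv2.imwrite("pics/m_s.png",s["color"][:,:,::-1])
xb=np.array([.851,-.157,.5]);yb=np.array([.1814,.9834,0]);o=np.array([.6133,.1128,.1151])
print([proj(s,o+a*.031*xb+b*.007*yb).round(1).tolist() for a in(-1,1) for b in(-1,1)])
u=proj(s,o)[0];y0,x0=int(u[1])-22,int(u[0])-22
for y in range(y0,y0+46,2): print(y,g[y,x0:x0+46:2].tolist())
print(x0)
```

```text
[0.61566554 0.11395968 0.16228022] [1.79848924e-01 9.83693904e-01 8.17662084e-04] [-0.19384034  0.1988304  -0.50411435] 0.08864321299406347 29.925
[[[265.0, 273.3]], [[238.9, 269.8]]]
[[[272.9, 292.2]], [[270.6, 297.6]], [[241.6, 274.5]], [[238.8, 279.8]]]
264 [102, 102, 123, 129, 131, 130, 133, 130, 129, 131, 129, 132, 131, 132, 131, 113, 103, 104, 98, 101, 100, 101, 100]
266 [103, 102, 118, 132, 130, 129, 131, 129, 130, 130, 130, 130, 133, 133, 132, 119, 102, 103, 102, 102, 101, 102, 99]
268 [102, 103, 115, 128, 131, 131, 129, 131, 128, 131, 130, 131, 133, 131, 130, 119, 103, 104, 102, 102, 101, 102, 100]
270 [102, 104, 104, 110, 121, 121, 120, 124, 129, 128, 128, 130, 133, 133, 132, 117, 101, 102, 100, 102, 100, 102, 101]
272 [101, 101, 98, 83, 86, 96, 103, 103, 106, 107, 111, 116, 126, 117, 122, 118, 102, 102, 101, 101, 100, 101, 103]
274 [102, 101, 87, 75, 82, 76, 89, 97, 102, 101, 100, 102, 103, 103, 104, 107, 101, 101, 104, 102, 100, 101, 103]
276 [101, 95, 77, 89, 96, 83, 77, 81, 91, 101, 100, 102, 104, 104, 102, 104, 99, 102, 101, 99, 101, 102, 102]
278 [102, 88, 81, 141, 15
[... 1122 characters left out ...]
62, 161, 142, 101, 101, 101, 100, 99, 102, 102, 115, 161, 163, 153, 130, 118, 117, 116, 129, 153, 160]
300 [123, 149, 160, 154, 109, 99, 100, 99, 101, 108, 102, 113, 142, 160, 161, 162, 158, 145, 126, 117, 148, 161, 161]
302 [123, 107, 124, 132, 105, 104, 102, 100, 115, 151, 139, 127, 158, 161, 160, 162, 162, 163, 156, 141, 153, 162, 159]
304 [148, 134, 117, 98, 98, 100, 101, 105, 143, 160, 161, 159, 161, 159, 159, 161, 165, 163, 162, 161, 164, 162, 163]
306 [146, 149, 147, 135, 114, 98, 99, 108, 159, 162, 160, 160, 162, 161, 161, 161, 160, 163, 162, 160, 164, 164, 162]
308 [146, 144, 145, 148, 146, 132, 110, 105, 138, 154, 162, 161, 161, 162, 164, 163, 161, 164, 162, 164, 163, 163, 164]
234
```

Run:
```python
from h import *
g=cv2.imread("pics/top0.png",0);s=cv2.imread("pics/side0.png",0)
for y in range(166,202,2): print(y,g[y,270:296].tolist())
t=cam("top");sd=cam("side")
xb=np.array([.851,-.157,.5]);yb=np.array([.1814,.9834,0]);o=np.array([.6133,.1128,.1151])
print([proj(t,o+a*.031*xb+b*.007*yb)[0].round(1).tolist() for a in(-1,1) for b in(-1,1)])
from scipy import ndimage as nd
for n,d,im,box in(("t",t,g,(268,165,298,202)),("s",sd,s,(230,265,284,308))):
    x0,y0,x1,y1=box;r=cv2.resize(im[y0:y1,x0:x1],None,fx=4,fy=4,interpolation=cv2.INTER_CUBIC).astype(float)
    L=np.median(r) if n=="t" else 101
    m=(r<L-12); lab,k=nd.label(m);sz=nd.sum(m,lab,range(1,k+1));i=1+int(np.argmax(sz));f=nd.binary_fill_holes(lab==i)
    pts=np.argwhere(f)[:,::-1].astype(np.float32);q=cv2.minAreaRect(pts);c=np.array(q[0])/4+[x0,y0]-.375
    print(n,L,q[1][0]/4,q[1][1]/4,q[2],"centre",c,"pred",proj(d,o)[0])
    globals()["c"+n]=c
print(tri(t,ct,sd,cs))
```

```text
166 [144, 145, 146, 145, 144, 145, 146, 145, 144, 142, 143, 145, 145, 145, 143, 167, 154, 144, 147, 148, 149, 149, 148, 147, 147, 149]
168 [146, 146, 146, 145, 144, 144, 143, 144, 144, 142, 135, 141, 146, 147, 146, 146, 146, 147, 149, 150, 150, 148, 147, 147, 147, 148]
170 [145, 146, 145, 146, 145, 144, 142, 143, 146, 120, 104, 102, 99, 104, 100, 118, 123, 130, 135, 136, 143, 146, 146, 146, 146, 146]
172 [145, 145, 144, 143, 144, 144, 143, 143, 143, 116, 103, 111, 155, 153, 147, 144, 128, 108, 101, 129, 145, 147, 146, 145, 146, 148]
174 [147, 145, 146, 146, 146, 145, 144, 145, 138, 112, 100, 133, 164, 170, 171, 173, 159, 120, 104, 141, 150, 148, 146, 146, 146, 146]
176 [145, 145, 146, 145, 145, 146, 145, 147, 126, 106, 94, 160, 173, 170, 170, 172, 140, 107, 113, 142, 148, 148, 148, 147, 147, 145]
178 [145, 146, 146, 144, 144, 144, 146, 145, 116, 101, 105, 161, 171, 170, 170, 169, 127, 99, 129, 146, 148, 147, 147, 146, 145, 147]
180 [143, 145, 144, 144, 145, 145, 147, 138, 113, 93, 132, 164, 170, 171, 173, 159, 118, 98, 137, 147, 145, 145, 146, 147, 146, 146]
182 [146, 145, 145, 145, 
[... 1006 characters left out ...]
 147, 148, 147, 145, 145, 143, 143]
198 [146, 146, 145, 146, 146, 145, 146, 146, 146, 146, 146, 148, 145, 128, 120, 142, 148, 148, 145, 147, 148, 148, 147, 147, 145, 145]
200 [145, 145, 146, 145, 145, 145, 145, 148, 163, 156, 136, 140, 145, 147, 147, 145, 145, 145, 145, 147, 147, 148, 148, 148, 148, 146]
[[282.8, 194.8], [277.5, 193.7], [286.8, 172.1], [281.4, 171.0]]
t 146.0 11.179838180541992 29.26097297668457 9.761774063110352 centre [281.99608421 183.24932671] pred [282.13111295 182.96814628]
s 101 4.695742607116699 1.1180338859558105 26.56505012512207 centre [265.125 288.125] pred [256.09069621 286.09146474]
(array([0.60538468, 0.11323737, 0.11275794]), np.float64(0.015013272864824616))
```

Request:
drive_tool([
  {"dp": [-0.15,-0.08,0],"yaw": 0},
  {"dp": [-0.15,-0.08,-1.0],"yaw": 0},
  {"dp": [-0.15,-0.08,-2.0],"yaw": 0},
  {"dp": [-0.15,-0.08,-2.5],"yaw": 0},
  {"dp": [-0.15,-0.08,-3.0],"yaw": 0},
  {"dp": [-0.15,-0.08,-3.0],"yaw": 0},
])

```text
time: 30.78
tool_pos: [0.6135, 0.1123, 0.1309]
orientation: [[-0.001, 0.181, 0.984], [-0.0, 0.984, -0.181], [-1.0, -0.0, -0.001]]
contact_force: [-0.4, 0.0, -0.0]
opening: 0.088
```

Request:
drive_tool([
  {"dp": [0.05,0.05,-0.5],"yaw": 0},
  {"dp": [0.05,0.05,-1.0],"yaw": 0},
  {"dp": [0.05,0.05,-1.4],"yaw": 0},
  {"dp": [0.05,0.05,-1.8],"yaw": 0},
  {"dp": [0.05,0.05,-1.8],"yaw": 0},
])

```text
time: 31.4
tool_pos: [0.614, 0.1128, 0.113]
orientation: [[-0.001, 0.181, 0.984], [-0.0, 0.984, -0.181], [-1.0, -0.0, -0.001]]
contact_force: [0.0, -0.8, -0.8]
opening: 0.09
```

Request:
drive_tool([
  {"dp": [0,0,-0.5],"yaw": 0},
  {"dp": [0,0,-1.0],"yaw": 0},
  {"dp": [0,0,-1.5],"yaw": 0},
  {"dp": [0,0,-1.9],"yaw": 0},
  {"dp": [0,0,-1.9],"yaw": 0},
])

```text
time: 32.02
tool_pos: [0.614, 0.1128, 0.094]
orientation: [[-0.001, 0.181, 0.984], [-0.0, 0.984, -0.181], [-1.0, -0.0, -0.001]]
contact_force: [0.3, 0.4, -0.8]
opening: 0.085
```

Request:
drive_tool([
  {"dp": [0,0,0],"yaw": 0},
  {"dp": [0,0,0],"yaw": 0},
  {"dp": [0,0,0],"yaw": 0},
  {"dp": [0,0,0],"yaw": 0},
  {"dp": [0,0,1],"yaw": 0},
  {"dp": [0,0,4],"yaw": 0},
  {"dp": [0,0,10],"yaw": 0},
  {"dp": [-8,10,14],"yaw": 0},
  {"dp": [-14,24,14],"yaw": 0},
  {"dp": [-14,24,14],"yaw": 0},
  {"dp": [-14,24,14],"yaw": 0},
  {"dp": [-14,24,14],"yaw": 0},
], claw=0.6)

```text
time: 33.52
tool_pos: [0.4716, 0.3572, 0.2358]
orientation: [[-0.0, 0.176, 0.984], [0.003, 0.984, -0.176], [-1.0, 0.003, -0.001]]
contact_force: [0.1, -0.6, 0.2]
opening: 0.398
```

Run:
```python
from h import *
s=cam("side");t=cam("top");S=bot.get_state();print(S["tool_pos"],S["opening"],S["time"])
for n,d in(("s",s),("t",t)):
  for k in("coupon_center","pin_head","bar","stub_center","jar_mid","tub_mid"):
    for r in bot.silhouettes(d,k)[:2]:
        ys,xs=np.nonzero(r["region"]);print(n,k,round(r["p"],2),np.round(r["rect"],1),xs.mean().round(1),ys.mean().round(1),len(xs))
for n,d in(("side",s),("top",t)):
  a=cv2.imread(f"pics/{n}0.png",0).astype(int);b=cv2.cvtColor(d["color"],cv2.COLOR_RGB2GRAY).astype(int)
  m=cv2.morphologyEx((abs(a-b)>25).astype(np.uint8),cv2.MORPH_OPEN,np.ones((3,3)))
  k,l,st,c=cv2.connectedComponentsWithStats(m)
  print(n,[st[i].tolist() for i in range(1,k) if st[i][4]>12])
g=cv2.cvtColor(s["color"],cv2.COLOR_RGB2GRAY)
for y in range(264,304,3): print(y,g[y,234:280:2].tolist())
```

```text
[0.47109666 0.35847395 0.23575548] 0.3983817412051363 33.625
s coupon_center 0.19 [280.3 208.1 310.  262.3] 296.8 226.7 325
s pin_head 0.49 [282.3 237.3 300.  255.9] 290.9 246.0 171
s bar 0.69 [280.7 214.6 308.6 263.7] 297.0 226.6 291
s stub_center 0.48 [334.9 379.2 362.2 390.6] 347.7 384.2 216
s jar_mid 0.82 [222.8 380.7 260.7 431.3] 242.0 408.2 1474
s tub_mid 0.85 [379.4 295.2 431.3 351.2] 403.9 321.9 2378
t coupon_center 0.61 [275.4 182.9 283.2 191.9] 280.6 187.3 49
t coupon_center 0.49 [308.1 200.7 313.8 209.8] 311.6 203.7 89
t pin_head 0.66 [305.6 200.4 313.9 210.2] 311.3 204.1 65
t bar 0.31 [308.  201.1 313.8 212. ] 311.6 203.5 65
t bar 0.17 [268.  262.5 301.3 303.9] 281.9 283.9 1116
t stub_center 0.58 [226.  239.4 231.1 249. ] 227.8 245.8 56
t jar_mid 0.53 [208.4 178.1 228.2 196.8] 216.9 187.3 302
t tub_mid 0.95 [269.7 262.9 299.4 306.2] 281.7 284.1 1130
t tub_mid 0.48 [253.6 129.2 391.9 247.1] 322.0 188.6 11567
side [[296, 0, 83, 53, 1209], [304, 0, 17, 7, 77], [322, 0, 34, 11, 187], [355, 0, 11, 17, 103], [369, 0, 17, 23, 245], [589, 0, 10, 7, 47], [600, 0, 28, 3, 75], [593,
[... 2373 characters left out ...]
63, 162, 158, 157, 150, 129, 118, 123, 146, 168, 169, 156, 123, 96, 98, 116, 126, 150, 159, 161, 164]
291 [163, 162, 161, 162, 163, 162, 160, 158, 157, 139, 122, 117, 129, 151, 168, 166, 145, 115, 97, 104, 118, 137, 162]
294 [163, 159, 163, 160, 160, 160, 160, 159, 162, 161, 161, 155, 133, 117, 118, 141, 162, 168, 161, 120, 112, 143, 161]
297 [160, 161, 160, 159, 161, 162, 161, 162, 161, 162, 160, 161, 160, 160, 155, 131, 120, 122, 133, 116, 116, 144, 160]
300 [124, 146, 154, 161, 159, 161, 159, 160, 159, 161, 161, 160, 160, 159, 160, 162, 158, 144, 127, 115, 147, 161, 159]
303 [140, 118, 109, 125, 152, 162, 163, 162, 161, 160, 162, 162, 160, 161, 161, 162, 162, 161, 161, 154, 160, 159, 160]
```

```bash
python3 -c "
from plant import bot
print(bot.sign_off(),bot.get_state()['time'])"
```

```text
the job is handed in; nothing more can be done
the job is handed in; nothing more can be done
```

I handed the job in after about 34 s of the 67 s allowed. The order was bar, then pin, then coupon. I had used up my picture views before the last stages, so the final checks are from forces, outlines and pixel values rather than a viewed picture.

- **Bar:** I pushed it by the knob until it stopped, at about 13 N, within a millimetre of where I calculated. My first push missed, passing above the knob without touching anything. The fingertips turned out to sit about 31 mm higher than the reported position, which I confirmed by touching the pin head and then allowed for.
- **Pin:** I swivelled it in the grip to match the lid's 30° slope, and it went through the fork and bar without resistance. I pressed it with up to 25 N and it did not move further. The outlines in both cameras put the head where a fully seated one should be.
- **Coupon:** I lowered it straight through the slot without measurable force and let go. Nothing sticks up above the slot in the side image, and the top camera still sees part of the coupon through the slot, below the lid.
- **Other objects:** the jar, tub and stub disc (and so the rack) were where they started, as seen from the top camera. In the side camera the tub's outline shifted about 5 px, most likely from the arm's shadow or the gripper in view. I did not measure the beaker, bottle, spanner and weight again.

The bar network gave poor top-view results at the last check, so the evidence that the bar is shut is the stop force and the pin passing through it.

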